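Set the herb rail's hanger at its balance point and hang the rail level

TASK

Get the herb-drying rail ready for use; its two ends do not weigh the same. Slide it out over the end of the chopping board until it just tips of its own accord, to find its balance point, then slide the rail's hanger to that point and hang the rail by the hanger's eye on the hook of the stand, so that it hangs still and level. Leave the mug, the pepper mill and the scissors where they are.

Things in the scene. Friction and masses are not known exactly. Their poses are not given: they have to be found in the camera images.
- rail: herb rail: oak bar 280 mm long (x), 24 wide, 22 high, metal track on top, string notches, a steel cap on each end; 0.32 to 0.63 kg. Lies loose on the board, past both its ends. Origin: middle of the bar's underside; z up, +x along the bar to the front end, nearest the board's tipping edge. The caps look alike but weigh differently: the balance point is within 45 mm of the middle, either way
- rail_back_end (a point): centre of the rail's back end face (140 mm from the middle, 11 mm above the underside): push here along the bar's +x to slide it. The end sticks out 35 to 65 mm past the board, so the hand can stand beyond it. A hand that goes on touching the end holds it down by friction and the rail then tips much too late: nudge, draw back, look
- hanger (a joint): place of the sliding aluminium hanger along the rail, m: 0 = its eye over the rail's middle, positive towards the rail's +x end; firm stops at -0.10 and 0.10; starts at -0.09 to -0.06. It slides with about 1.2 N (less than it takes to drag the rail over the board). Press it lightly down while sliding it: a hand that lifts drags the rail along. Carry it smoothly: jerks shift it
- hanger_tab (a point): where to pinch the hanger: upright flat tab at its top, 10 mm thick across the rail, 25 mm wide along it. The point is 97 mm above the rail's underside; the tab reaches from 72 (top of the eye) to 113 mm above it. Axes as the rail's
- hanger_eye (a point): middle of the eye below the tab, 54 mm above the rail's underside; the hole's axis is across the rail (y). The hole spans 35 to 72 mm above the underside, 30 mm wide below, narrowing upwards to a 13 mm notch in which the hook arm settles; plate 10 mm thick. The hanger weighs 15 g. Once let go the hung rail swings for some seconds
- board: thick dark wooden chopping board, 200 mm (x) by 220 mm (y), top 34 mm above the worktop, does not move. Origin: middle of its underside on the worktop; +x towards the tipping edge.
- board_edge (a point): middle of the board's upper tipping edge (the end at its +x, to the robot's right), a straight edge along the board's y. The worktop beyond it is clear; a rail that tips there comes down on its front end, at about 0.2 to 0.35 rad.
- stand: fixed dark steel stand: round foot 156 mm across, an upright 8 mm rod 210 mm high, bent over at its top into a level arm that points to the stand's -x (roughly to the robot). Origin: at the rod's foot on the worktop.
- hook_seat (a point): top of the level arm 70 mm out from the upright rod (214 mm above the worktop), the place where the eye hangs; the arm runs along the stand's x. Level from 22 to 106 mm out.
- hook_tip (a point): centre of the arm's upturned tip (8 mm thick, 114 mm out from the upright, rising to 224 mm above the worktop). The eye goes over the tip along the stand's +x and is then lowered.
- mug: white mug with a handle, 98 mm high, bystander behind the work
- mill: wooden pepper mill, 58 mm across, 170 mm high, bystander behind the board
- scissors: kitchen scissors lying on the worktop, 200 mm long, bystander at the left
There are look-alikes about, which are no part of the job. What is shaped like the stand but pink is not meant.

How it is judged:
By the outcome, as a careful person would: the job done as asked, in the order asked, and still so for the second after the job is handed in, with the robot touching nothing.
It also fails if it takes over 72 s, if anything falls off the work surface, if the arm or the gripper's body presses on something with over 40 N, if the wrist force passes 120 N, or if a joint passes its speed limit or range.

ROBOT

A 6-joint arm with a two-finger parallel gripper is mounted at the origin on a cart in front of the work surface, level with it; the furniture and walls round the work are solid. World frame = base frame: x ahead of the robot, y to its left, z up, the work surface at z = 0. Lengths are in mm, angles in rad, forces in N, time in s.
With the tool pointing down it reaches from about 350 to 975 mm from the base axis. Payload 7.1 kg.
Tool frame: the origin (TCP) lies at the very end of the fingers, on their centre line; the grasp point (between the pads) lies 19 mm behind it; z points along the fingers, y is the line along which they close (so a half turn about z gives the same grasp; the last joint's range is limited). The gripper opens to 88 mm and grips with 3 to 60 N. Pads are 20 mm wide; open, the fingers measure 115 mm over their backs; the gripper's body (75 mm by 178 mm) begins 61 mm behind the grasp point.
Start: joints at [1.322, 0.423, 1.63, -0, 1.089, -0.019], TCP at [142.333, 608.561, 222.675] pointing down, gripper open.
Joint ranges: [-3, 3], [-0.9, 2.11], [0.09, 2.58], [-1.31, 4.45], [0.11, 2.69], [-2.54, 2.54]. Speed limits (rad/s): [2.39, 2.39, 3.01, 3.14, 3.14, 3.14].

INTERFACE

Orientations are given as a rotation vector (axis times angle).
In Python, from workcell import get_obs, get_image, job, models gives the robot as it stands.
- The arm moves only by the tool jog_arm, never from a script. Its argument "increments" is one flat list of numbers, 7 for each row, row after row: the turn, a rotation vector about the tool's x, y, z in degrees, then the shift along the tool's x, y, z in mm, then the opening in per cent of the stroke, from 0 (shut) to 100 (fully open). A call has 1 to 12 rows; each row shifts and turns the commanded pose from where the row before left it, along the tool's axes as they then stand; what a row does not reach is not made up. A row lasts 1/8 s, in which the tool goes at most 62.5 mm and 10.7 degrees, less where a joint would pass 70% of its speed; a pose out of reach is approached as far as the arm can. A call is refused whole if a number of a shift passes 62.5 or a number of a turn 10.7, either way. A call with a gripper value outside its range is refused whole. The fingers move at their own pace and stop on an object; the grip force is fixed at half the most. Time passes only in rows, so rows that do not move let the fingers close. It gives the time, the measured TCP pose, the force, the opening and the grip force at its end, in the units of the state.
- get_obs(): the state, without advancing time (a new reading comes with each control period).
- get_image(name): name is "scene" or "top" or "wrist"; returns a dict with "pixels" (384x512x3 uint8, blue, green, red), "depth" (384x512 float32, mm along the optical axis (not along the pixel's ray), 0 where there is no reading), "fx", "fy", "cx", "cy" (pixels), "k1" (the pictures are not rectified: a ray, as slopes to the right and down, at radius r is drawn at 1 + k1 r^2 times it, then the intrinsics apply), "cam_to_world" (4x4, takes a point from camera to world coordinates); the wrist camera has in their place "tool_from_camera" (4x4, takes a point from camera to tool coordinates, whose origin is the TCP and whose axes are the flange's). Camera axes: x right, y up, looking along -z (the intrinsics and any distortion apply to the point x, -y, -z); pixel columns grow to the right and rows downward; lengths in mm; the calibration is good to about 2 mm. A picture is of the moment at which its call begins: read the wrist's pose just before it.
- job.close_job(): hands the job in; it is judged then, once.
Trained networks look in the newest picture that a camera, given by its name, has taken for a name from the list of things; names that differ only in an ending like _2 or _b are one class to them, and where a whole thing is asked for, a point or a joint stands for the part that bears it (a point fixed in the world has none). Each returns a list of dicts, best first, with "p" (0 to 1); they miss things now and then, are a little off and sometimes report something else, mostly with a low value. They report only what shows in the picture. A call takes as long as a camera call. They do not tell look-alikes from the thing itself.
- models.look_for(target, camera): "centre" ([x, y, z] in mm, in world coordinates, good to about 4 mm: the middle of the surface that is visible of it).
- models.regions_of(target, camera): "region" (384x512 bool, what is visible of it).
The state is a dict: "t": time; "qpos": joint angles; "qvel": joint speeds; "joint_torque": joint torques, N m; "ee_pos": TCP position; "orientation": TCP orientation; "ft_force": force on the tool from outside, world axes, zero at the start; "moment": the same for the moment, N m; "width": finger opening in mm; "grasp_force": force on a finger pad.
Only numpy, scipy, OpenCV 4.12 (cv2) and the standard library are available. Lean on these libraries where they do the work, as an engineer would, in place of code of your own. Each camera call takes 0.05 s, during which the arm holds its last target. There are 200 camera calls.

## Working session

There is one attempt and no reset: what is moved stays moved. The work goes in short steps, Python scripts to look and compute and a tool call to move; the robot and the scene stay as the last step left them, time stands still between calls to the robot, and variables do not carry over. Pictures are saved under pics/ and viewed, at most 10 in all, crops included, and the job is handed in when it is done.

Besides the shell and the picture viewer there is one more tool, called after "Call:" by a JSON object that holds its "api" and its "payload". jog_arm: Moves the arm, as the interface text tells. Its arguments: {"type":"object","properties":{"increments":{"type":"array"}},"required":["increments"]}

```bash
mkdir -p pics; cat > h.py <<'E'
import numpy as np, cv2
from workcell import get_obs, get_image, job, models
def proj(im,P):
    M=np.linalg.inv(im["cam_to_world"]); p=M[:3,:3]@np.array(P,float)+M[:3,3]
    a,b=p[0]/-p[2],-p[1]/-p[2]; s=1+im["k1"]*(a*a+b*b)
    return im["fx"]*a*s+im["cx"], im["fy"]*b*s+im["cy"]
def slopes(im,u,v):
    x=(np.asarray(u,float)-im["cx"])/im["fx"]; y=(np.asarray(v,float)-im["cy"])/im["fy"]; a,b=x.copy(),y.copy()
    for _ in range(8):
        s=1+im["k1"]*(a*a+b*b); a,b=x/s,y/s
    return a,b
def cloud(im,T=None):
    T=im["cam_to_world"] if T is None else T
    v,u=np.mgrid[:384,:512]; a,b=slopes(im,u,v); d=im["depth"]
    P=np.stack([a*d,-b*d,-d],-1)
    W=P@T[:3,:3].T+T[:3,3]; W[d<=0]=np.nan
    return W
E
python3 - <<'E'
from h import *
o=get_obs(); print(o)
for c in("scene","top"):
    im=get_image(c); cv2.imwrite(f"pics/{c}0.png",im["pixels"]); np.save(f"{c}0.npy",cloud(im))
    for t in("rail","hanger_tab","board","stand","mug","mill","scissors"):
        print(c,t,[(np.round(r["centre"]).tolist(),round(r["p"],2),np.round(proj(im,r["centre"])).tolist()) for r in models.look_for(t,c)])
E
```

```text
{'t': 0.0, 'qpos': array([ 1.32201748e+00,  4.23811263e-01,  1.63070869e+00, -6.01671027e-06,
        1.08862355e+00, -1.89894966e-02]), 'qvel': array([ 0.00074424, -0.00176541, -0.00041359, -0.00112225,  0.00041126,
        0.00151323]), 'joint_torque': array([-1.53462039e-03, -5.44621825e+01, -2.73671132e+01,  6.44052937e-02,
        2.28779681e-02, -9.56968529e-05]), 'ee_pos': array([142.18620176, 608.02056054, 221.91283806]), 'orientation': array([-3.60131063e-01, -3.12067888e+00,  2.41522791e-03]), 'ft_force': array([-0.08466855, -0.43977586, -0.07384343]), 'moment': array([ 0.01002093,  0.01068276, -0.03752361]), 'grasp_force': 0.0, 'width': 87.84004669296861}
scene rail [([473.0, 84.0, 58.0], 0.84, [287.0, 222.0])]
scene hanger_tab []
scene board [([404.0, 55.0, 35.0], 0.72, [281.0, 246.0])]
scene stand [([539.0, 397.0, 16.0], 0.89, [224.0, 170.0]), ([201.0, 362.0, 9.0], 0.86, [158.0, 241.0])]
scene mug [([642.0, 43.0, 70.0], 0.56, [330.0, 192.0])]
scene mill [([614.0, -188.0, 86.0], 0.71, [393.0, 233.0])]
scene scissors [([339.0, 506.0, 8.0], 0.82, [158.0, 191.0]), ([541.0, 396.0, 18.0], 0.36, [225.0, 169.0])]
top rail [([475.0, 79.0, 57.0], 0.76, [270.0, 192.0])]
top hanger_tab [([477.0, 148.0, 65.0], 0.68, [248.0, 191.0])]
top board [([415.0, 63.0, 36.0], 0.64, [274.0, 211.0])]
top stand [([202.0, 362.0, 14.0], 0.93, [182.0, 277.0]), ([539.0, 398.0, 10.0], 0.67, [173.0, 175.0]), ([474.0, 155.0, 71.0], 0.37, [246.0, 192.0])]
top mug [([657.0, 33.0, 41.0], 0.62, [283.0, 138.0])]
top mill [([616.0, -170.0, 124.0], 0.57, [352.0, 143.0]), ([418.0, 60.0, 33.0], 0.22, [275.0, 210.0])]
top scissors [([337.0, 502.0, 10.0], 0.91, [140.0, 235.0])]
```

```bash
python3 - <<'E'
import cv2,numpy as np
a=cv2.imread("pics/scene0.png")[110:310,110:440];b=cv2.imread("pics/top0.png")[110:310,110:440]
cv2.imwrite("pics/both0.png",np.vstack([cv2.resize(x,(495*1,300)) for x in(a,b)]))
for c in("scene","top"):
    W=np.load(f"{c}0.npy"); 
    import h
# rail top from top view
W=np.load("top0.npy")
m=(W[...,2]>51)&(W[...,2]<62)&(abs(W[...,0]-475)<60)&(abs(W[...,1]-80)<200)
P=W[m];print(len(P),P.mean(0))
r=cv2.minAreaRect(P[:,:2].astype(np.float32));print("rail",r,cv2.boxPoints(r))
m=(W[...,2]>90)&(W[...,2]<170)&(abs(W[...,0]-475)<40)&(abs(W[...,1]-140)<60);P=W[m];print("tab",len(P),P.mean(0),P.min(0),P.max(0))
m=(W[...,2]>29)&(W[...,2]<40)&(abs(W[...,0]-460)<200)&(abs(W[...,1]-60)<200);P=W[m]
r=cv2.minAreaRect(P[:,:2].astype(np.float32));print("board",len(P),r,cv2.boxPoints(r))
for c in("scene","top"):
    W=np.load(f"{c}0.npy")
    for cx,cy in((201,362),(540,397)):
        m=(W[...,2]>190)&(W[...,2]<240)&(np.hypot(W[...,0]-cx,W[...,1]-cy)<170);print(c,cx,np.round(W[m]).tolist()[:40])
        m=(W[...,2]>2)&(W[...,2]<25)&(np.hypot(W[...,0]-cx,W[...,1]-cy)<110);P=W[m];print("foot",len(P),cv2.minEnclosingCircle(P[:,:2].astype(np.float32)) if len(P) else 0)
E
```

```text
517 [472.25256608  53.89528832  55.0921588 ]
rail ((473.1216125488281, 68.66300964355469), (276.8690185546875, 28.4971923828125), 86.41963195800781) [[450.2558   -68.611496]
 [478.6974   -70.3911  ]
 [495.98743  205.93752 ]
 [467.54584  207.71712 ]]
tab 60 [479.26511513 152.82274984 123.24449821] [474.90680838 132.22909167  90.43781538] [484.98698663 172.74884372 149.33716851]
board 3354 ((486.44537353515625, 82.71345520019531), (343.37030029296875, 249.1583709716797), 4.246704578399658) [[306.00638  194.2371  ]
 [324.45682  -54.237167]
 [666.8844   -28.810196]
 [648.43396  219.66408 ]]
scene 201 [[225.0, 391.0, 204.0], [225.0, 386.0, 208.0], [228.0, 385.0, 206.0], [221.0, 386.0, 208.0], [222.0, 382.0, 210.0], [225.0, 382.0, 208.0], [230.0, 385.0, 201.0], [215.0, 377.0, 216.0], [219.0, 379.0, 211.0], [222.0, 379.0, 207.0], [230.0, 386.0, 195.0], [213.0, 380.0, 211.0], [214.0, 376.0, 213.0], [217.0, 378.0, 209.0], [226.0, 387.0, 194.0], [209.0, 375.0, 214.0], [212.0, 374.0, 213.0], [213.0, 371.0, 214.0], [206.0, 370.0, 217.0], [208.0, 370.0, 215.0], [210.0, 369.0, 214.0], [203.0, 368.
[... 2794 characters left out ...]
0, 195.0], [699.0, 456.0, 193.0], [699.0, 453.0, 193.0], [697.0, 449.0, 197.0], [698.0, 447.0, 195.0], [697.0, 440.0, 196.0], [697.0, 437.0, 199.0], [698.0, 435.0, 194.0], [700.0, 433.0, 190.0], [694.0, 460.0, 197.0], [695.0, 458.0, 194.0], [694.0, 455.0, 197.0], [696.0, 454.0, 190.0], [695.0, 450.0, 194.0], [695.0, 447.0, 194.0], [695.0, 443.0, 196.0], [696.0, 441.0, 193.0], [696.0, 439.0, 191.0], [696.0, 436.0, 191.0], [692.0, 473.0, 195.0], [692.0, 470.0, 194.0], [692.0, 467.0, 196.0], [692.0, 464.0, 194.0], [692.0, 461.0, 194.0], [692.0, 458.0, 194.0], [692.0, 452.0, 196.0], [692.0, 450.0, 194.0], [692.0, 446.0, 195.0]]
foot 1726 ((540.1563720703125, 397.1475524902344), 109.672607421875)
```

View pics/both0.png

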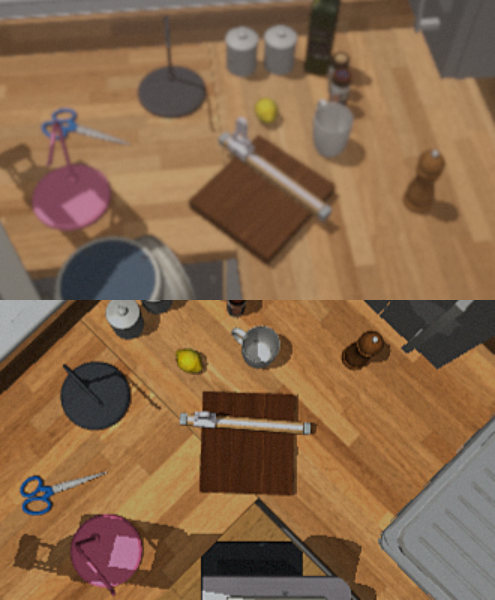

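The picture shows a dark stand with its foot at top (173,175), a pink look-alike at (182,277), and one rail on the board at (270,192). I choose the dark stand. The next step is a precise measurement plus a close crop.

```bash
python3 - <<'E'
from h import *
im=get_image("top")
W=cloud(im)
def rect(P): 
    r=cv2.minAreaRect(P[:,:2].astype(np.float32)); return np.round(r[0],1),np.round(r[1],1),round(r[2],2)
for t,z in(("board",(28,40)),("rail",(50,64)),):
    g=models.regions_of(t,"top")[0]["region"]
    m=g&(W[...,2]>z[0])&(W[...,2]<z[1]);P=W[m];print(t,g.sum(),m.sum(),P.mean(0),rect(P))
    # project outline onto known-height plane
    h={"board":34,"rail":56}[t]
    v,u=np.nonzero(cv2.morphologyEx(g.astype(np.uint8),cv2.MORPH_OPEN,np.ones((3,3)))); a,b=slopes(im,u,v)
    D=np.stack([a,-b,-np.ones_like(a)],-1)@im["cam_to_world"][:3,:3].T; C=im["cam_to_world"][:3,3]
    Q=C+D*((h-C[2])/D[:,2])[:,None]; r=cv2.minAreaRect(Q[:,:2].astype(np.float32));print(" plane",rect(Q),np.round(cv2.boxPoints(r),1).tolist())
for c in("top","scene"):
    im=get_image(c); W=cloud(im); px=im["pixels"]; dark=px.max(-1)<110
    m=dark&(np.hypot(W[...,0]-540,W[...,1]-397)<140)
    for lo,hi in((30,80),(80,130),(130,180),(180,206),(206,235)):
        k=m&(W[...,2]>lo)&(W[...,2]<hi);P=W[k]
        if len(P): print(c,lo,len(P),np.round(np.median(P,0)).tolist(),np.round(P.min(0)).tolist(),np.round(P.max(0)).tolist())
    k=m&(W[...,2]>196); vv,uu=np.nonzero(k); print([(int(a),int(b),np.round(W[b,a]).tolist()) for a,b in zip(uu,vv)][::max(1,len(uu)//25)])
    x,y=[int(q) for q in proj(im,(540,397,120))]
    x2,y2=[int(q) for q in proj(im,(475,90,60))]
    A=[cv2.resize(px[max(0,q-48):q+48,max(0,p-64):p+64],(390,290),interpolation=cv2.INTER_CUBIC) for p,q in((x,y),(x2,y2))]
    globals()[c]=np.hstack(A)
cv2.imwrite("pics/crop1.png",np.vstack([top,scene]))
E
```

```text
Traceback (most recent call last):
IndexError: list index out of range
```

```bash
cat > m.py <<'E'
from h import *
def rect(P): 
    r=cv2.minAreaRect(P[:,:2].astype(np.float32)); return np.round(r[0],1),np.round(r[1],1),round(r[2],2)
def plane(im,u,v,h):
    a,b=slopes(im,u,v)
    D=np.stack([a,-b,-np.ones_like(a)],-1)@im["cam_to_world"][:3,:3].T; C=im["cam_to_world"][:3,3]
    return C+D*((h-C[2])/D[...,2])[...,None]
E
python3 - <<'E'
from m import *
im=get_image("top"); W=cloud(im); px=im["pixels"].astype(int)
print("px size mm",np.linalg.norm(plane(im,270,192,34)-plane(im,271,192,34)))
dark=(px.max(-1)<115)
m=dark&(abs(W[...,2]-34)<9)&(abs(W[...,0]-430)<160)&(abs(W[...,1]-65)<140)
n,l,s,_=cv2.connectedComponentsWithStats(m.astype(np.uint8));k=1+s[1:,4].argmax();m=l==k
v,u=np.nonzero(m);Q=plane(im,u,v,34);r=cv2.minAreaRect(Q[:,:2].astype(np.float32));print("board",m.sum(),rect(Q),np.round(cv2.boxPoints(r),1).tolist(),s[k])
L=models.regions_of("rail","top")
if L:
    g=L[0]["region"]; z=W[g]; k=g&(W[...,2]>48)&(W[...,2]<66)
    v,u=np.nonzero(k);Q=plane(im,u,v,56);r=cv2.minAreaRect(Q[:,:2].astype(np.float32));print("rail",g.sum(),k.sum(),rect(Q),np.round(cv2.boxPoints(r),1).tolist())
    k=g&(W[...,2]>85); P=W[k]; print("hanger",len(P),np.round(P,0).tolist()[::4])
for c in("top","scene"):
    im=get_image(c); W=cloud(im); px=im["pixels"]; dark=px.max(-1)<110
    m=dark&(np.hypot(W[...,0]-540,W[...,1]-397)<140)
    for lo,hi in((30,80),(80,130),(130,180),(180,206),(206,235)):
        k=m&(W[...,2]>lo)&(W[...,2]<hi);P=W[k]
        if len(P): print(c,lo,len(P),np.round(np.median(P,0)).tolist(),np.round(P.min(0)).tolist(),np.round(P.max(0)).tolist())
    k=m&(W[...,2]>196); vv,uu=np.nonzero(k); print([(int(a),int(b),np.round(W[b,a]).tolist()) for a,b in zip(uu,vv)][::max(1,len(uu)//25)])
    A=[cv2.resize(px[int(q)-40:int(q)+40,int(p)-54:int(p)+54],(390,290),interpolation=cv2.INTER_CUBIC) for p,q in(proj(im,(540,397,120)),proj(im,(475,90,60)))]
    globals()[c]=np.hstack(A)
cv2.imwrite("pics/crop1.png",np.vstack([top,scene]))
E
```

```text
px size mm 3.2529140760024022
board 2602 (array([395.4,  61.1]), array([204.6, 140.5]), 88.19) [[322.0, -39.0], [462.3999938964844, -43.400001525878906], [468.8999938964844, 161.10000610351562], [328.3999938964844, 165.5]] [ 243  195   65   46 2602]
rail 349 0 (array([0., 0.]), array([0., 0.]), 0.0) [[0.0, 0.0], [0.0, 0.0], [0.0, 0.0], [0.0, 0.0]]
hanger 0 []
top 30 3 [568.0, 420.0, 58.0] [568.0, 420.0, 42.0] [569.0, 421.0, 70.0]
top 80 4 [570.0, 421.0, 103.0] [569.0, 420.0, 87.0] [571.0, 422.0, 121.0]
top 130 9 [633.0, 496.0, 179.0] [615.0, 470.0, 174.0] [657.0, 513.0, 180.0]
top 180 52 [633.0, 490.0, 186.0] [558.0, 416.0, 180.0] [661.0, 518.0, 205.0]
top 206 101 [523.0, 379.0, 212.0] [483.0, 342.0, 206.0] [563.0, 418.0, 226.0]
[(152, 154, [564.0, 423.0, 203.0]), (154, 155, [561.0, 416.0, 205.0]), (155, 156, [557.0, 412.0, 209.0]), (156, 157, [553.0, 408.0, 216.0]), (157, 158, [551.0, 406.0, 210.0]), (158, 159, [548.0, 402.0, 213.0]), (159, 160, [545.0, 400.0, 213.0]), (160, 161, [542.0, 397.0, 212.0]), (161, 162, [539.0, 394.0, 213.0]), (162, 163, [537.0, 391.0, 210.0]), (163, 164,
[... 1250 characters left out ...]
 (220, 127, [536.0, 397.0, 212.0]), (220, 128, [529.0, 391.0, 217.0]), (220, 129, [529.0, 391.0, 213.0]), (220, 130, [522.0, 385.0, 217.0]), (222, 130, [531.0, 385.0, 211.0]), (221, 131, [525.0, 383.0, 212.0]), (220, 132, [518.0, 381.0, 215.0]), (222, 132, [521.0, 376.0, 215.0]), (221, 133, [519.0, 378.0, 212.0]), (220, 134, [512.0, 376.0, 213.0]), (222, 134, [514.0, 370.0, 215.0]), (221, 135, [510.0, 370.0, 214.0]), (220, 136, [506.0, 370.0, 213.0]), (222, 136, [511.0, 367.0, 211.0]), (221, 137, [507.0, 367.0, 210.0]), (220, 138, [503.0, 368.0, 208.0]), (222, 138, [501.0, 357.0, 217.0]), (222, 139, [502.0, 359.0, 211.0]), (222, 140, [488.0, 346.0, 225.0]), (222, 141, [489.0, 347.0, 219.0])]
```

View pics/crop1.png

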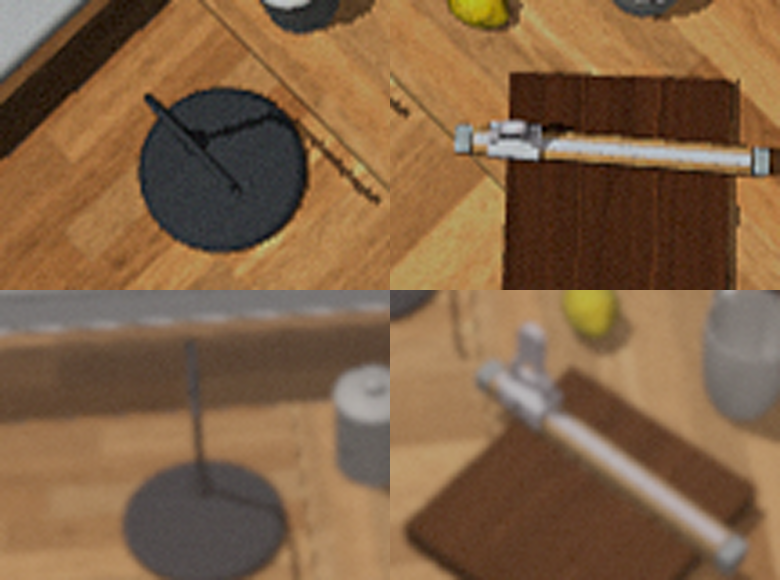

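Dark stand (top crop, left): rod foot at about (568,422), arm to tip (484,343), 115 mm long as described; the pink one is rejected. The rail's white cap ends and hanger show on the right, with the hanger near the robot's left (back) end. Next I check the wrist camera geometry and plan a close look.

```bash
cat >> m.py <<'E'
from scipy.spatial.transform import Rotation as R
def pose():
    o=get_obs(); return o,R.from_rotvec(o["orientation"]).as_matrix(),np.array(o["ee_pos"])
def delta(tgt,yaw=None):
    """shift in present tool axes to tgt; turn (deg, about tool z) to bring tool y to world angle yaw (deg)"""
    o,M,p=pose(); a=np.degrees(np.arctan2(M[1,1],M[0,1]))
    print("t",round(o["t"],2),"p",np.round(p,1),"yaw",round(a,2),"f",np.round(o["ft_force"],2),"w",round(o["width"],1),"q",np.round(o["qpos"],2))
    print(" shift",np.round(M.T@(np.array(tgt)-p),1),"turn",None if yaw is None else round(-(yaw-a),1), "zaxis",np.round(M[:,2],3))
    if yaw is not None:
        M2=R.from_euler("z",np.radians(yaw-a)).as_matrix()@M; print(" shift after turn",np.round(M2.T@(np.array(tgt)-p),1))
def wrist():
    o,M,p=pose(); im=get_image("wrist"); T=np.eye(4);T[:3,:3]=M;T[:3,3]=p
    im["cam_to_world"]=T@im["tool_from_camera"]; return im
E
python3 - <<'E'
from m import *
im=wrist(); print(im["fx"],im["tool_from_camera"].round(2),im["cx"],im["cy"]); delta((440,120,330),-4)
E
```

```text
311.8688497711224 [[   0.      0.96    0.27   71.03]
 [   1.     -0.     -0.      0.38]
 [  -0.      0.27   -0.96 -161.9 ]
 [   0.      0.      0.      1.  ]] 257.50930273214306 187.17166834027768
t 1.15 p [142.3 608.6 222.7] yaw 76.84 f [0.39 0.42 0.4 ] w 87.9 q [ 1.32  0.42  1.63 -0.    1.09 -0.02]
 shift [-401.1 -407.9 -107.3] turn 80.8 zaxis [-0. -0. -1.]
 shift after turn [-466.6  331.  -107.3]
```

Call:
{"api": "jog_arm", "payload": {"increments": [0,0,10.1,0,0,-12,0,0,0,10.1,0,0,-12,0,0,0,10.1,0,0,-12,0,0,0,10.1,0,0,-12,0,0,0,10.1,0,0,-12,0,0,0,10.1,0,0,-12,0,0,0,10.1,0,0,-6,0,0,0,10.1,0,0,0,0,0,0,0,-45,31,0,0,0,0,0,-52,36,0,0,0,0,0,-52,36,0,0,0,0,0,-52,36,0,0]}}

```text
t: 2.65
ee_pos: [266.6, 398.7, 300.8]
orientation: [2.296, 2.144, 0.001]
ft_force: [1.2, -0.3, -0.0]
width: 0.6
grasp_force: 0.0
```

Call:
{"api": "jog_arm", "payload": {"increments": [0,0,0,-52,36,0,0,0,0,0,-52,36,0,0,0,0,0,-52,36,0,0,0,0,0,-52,36,0,0,0,0,0,-52,36,0,0,0,0,0,-20,14,0,0,0,0,0,0,0,0,0,0,0,0,0,0,0,0]}}

```text
t: 3.65
ee_pos: [437.8, 111.3, 300.6]
orientation: [-2.297, -2.143, 0.0]
ft_force: [0.7, 0.2, 0.4]
width: 0.0
grasp_force: 0.0
```

```bash
python3 - <<'E'
from m import *
im=wrist(); W=cloud(im); cv2.imwrite("pics/w1.png",im["pixels"]); np.savez("w1.npz",**{k:im[k] for k in im}); delta((440,110,300),-4)
for n,P in(("back",(481.7,206.8,56)),("front",(464.5,-69.5,56)),("tip",(484,343,224))): print(n,np.round(proj(im,P)))
E
```

```text
t 3.7 p [437.7 111.6 300.6] yaw -3.92 f [-0.22  0.22 -0.44] w 0.5 q [0.22 0.07 1.91 0.   1.16 0.29]
 shift [-1.4  2.4  0.6] turn 0.1 zaxis [-0.  0. -1.]
 shift after turn [-1.4  2.4  0.6]
back [286.  80.]
front [283. 278.]
tip [ 304. -166.]
```

View pics/w1.png

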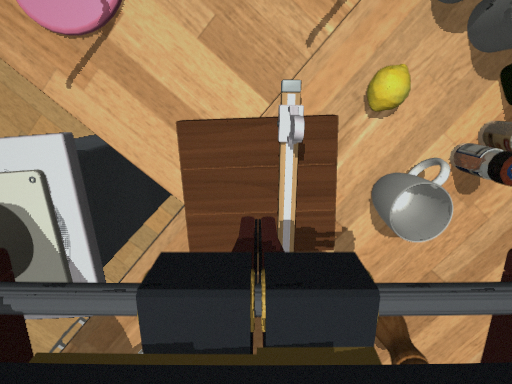

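The wrist view shows the rail's back cap at (291,80), the hanger at (290,123), the board's far-left corners at (178,121) and (337,115), and a clear worktop behind the rail.

```bash
python3 - <<'E'
from m import *
im=dict(np.load("w1.npz")); px=im["pixels"].astype(int); g=px.mean(-1)
# board back edge: per column, strongest vertical gradient
gs=cv2.GaussianBlur(g.astype(np.float32),(0,0),1.0)
def edges_v(cols,r0,r1): 
    G=np.abs(np.diff(gs[r0:r1],axis=0)); return [(c,r0+.5+G[:,c].argmax()) for c in cols]
def edges_h(rows,c0,c1):
    G=np.abs(np.diff(gs[:,c0:c1],axis=1)); return [(c0+.5+G[r].argmax(),r) for r in rows]
def line(pts,z):
    p=np.array(pts,float); Q=plane(im,p[:,0],p[:,1],z)[:,:2].astype(np.float32)
    l=cv2.fitLine(Q,cv2.DIST_HUBER,0,.01,.01).ravel(); res=np.abs((Q-l[2:])@np.array([-l[1],l[0]]));print(np.round(l,3),"res",np.median(res).round(2)); return l
print("back edge");a=line(edges_v([c for c in range(185,272,3)]+list(range(308,334,3)),108,128),34)
print("left edge");b=line(edges_h(range(130,240,4),170,200),34)
print("right edge");line(edges_h(range(130,240,4),325,345),34)
print("rail L");line(edges_h(range(146,215,3),270,285),56)
print("rail R");line(edges_h(range(146,215,3),290,303),56)
print("cap back");q=edges_v(range(284,300,2),70,90);print(np.median([x[1] for x in q]));line(q,56)
print("cap L/R",[np.round(plane(im,x,y,56)[:2],1).tolist() for x,y in edges_h([84,87],275,288)+edges_h([84,87],294,306)])
W=cloud(im)
for r in (84,87,150,180): print(r,np.round(W[r,284:304,2]).tolist())
m=(W[...,2]>115)&(W[...,2]<165)&(abs(W[...,0]-480)<40)&(abs(W[...,1]-150)<50);P=W[m];print("tab",len(P),np.median(P,0),P.min(0),P.max(0));v,u=np.nonzero(m);print(u.min(),u.max(),v.min(),v.max())
cv2.imwrite("pics/w1c.png",cv2.resize(im["pixels"][70:150,265:320],None,fx=8,fy=7,interpolation=cv2.INTER_CUBIC))
E
```

```text
back edge
[ 9.99000e-01 -3.30000e-02  4.62252e+02  1.63480e+02] res 0.3
left edge
[3.30000e-02 9.99000e-01 3.28601e+02 7.18470e+01] res 0.33
right edge
[3.20000e-02 9.99000e-01 5.47948e+02 6.15460e+01] res 0.29
rail L
[7.90000e-02 9.97000e-01 4.65856e+02 7.52160e+01] res 0.36
rail R
[7.50000e-02 9.97000e-01 4.89031e+02 7.83350e+01] res 0.44
cap back
79.5
[ 9.91000e-01 -1.35000e-01  4.87380e+02  2.07003e+02] res 0.29
cap L/R [[476.6, 202.7], [476.4, 199.1], [497.7, 201.3], [497.6, 197.7]]
84 [57.0, 56.0, 55.0, 56.0, 56.0, 54.0, 55.0, 56.0, 56.0, 56.0, 55.0, 57.0, 56.0, 56.0, 56.0, 56.0, 54.0, -1.0, 0.0, -0.0]
87 [56.0, 57.0, 56.0, 56.0, 55.0, 55.0, 56.0, 55.0, 55.0, 57.0, 56.0, 56.0, 57.0, 57.0, 54.0, 56.0, 56.0, 1.0, 0.0, 1.0]
150 [55.0, 56.0, 57.0, 55.0, 58.0, 56.0, 56.0, 56.0, 56.0, 56.0, 57.0, 56.0, 56.0, 55.0, 34.0, 32.0, 33.0, 33.0, 34.0, 33.0]
180 [57.0, 56.0, 57.0, 56.0, 56.0, 56.0, 57.0, 56.0, 57.0, 57.0, 56.0, 56.0, 55.0, 35.0, 34.0, 35.0, 34.0, 35.0, 33.0, 33.0]
tab 323 [482.41069474 155.46442674 144.32846995] [477.83834979 142.14159351 115.08327839] [489.25383429 167.00886293 149.15723382]
291 304 115 140
```

View pics/w1c.png

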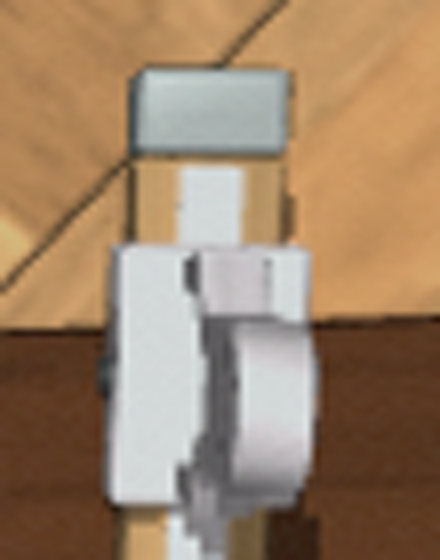

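```bash
python3 - <<'E'
from m import *
delta((490.1,242,38),-4.4)
E
```

```text
t 3.7 p [437.7 111.6 300.6] yaw -3.92 f [-0.22  0.22 -0.44] w 0.5 q [0.22 0.07 1.91 0.   1.16 0.29]
 shift [133.7  43.4 262.7] turn 0.5 zaxis [-0.  0. -1.]
 shift after turn [134.   42.3 262.7]
```

Call:
{"api": "jog_arm", "payload": {"increments": [0,0,0.5,44,14,0,0,0,0,0,45,14,0,0,0,0,0,45,14.3,40,0,0,0,0,0,0,55,0,0,0,0,0,0,55,0,0,0,0,0,0,55,0,0,0,0,0,0,40,0,0,0,0,0,0,17.5,0,0,0,0,0,0,0,0,0,0,0,-8,0,0,0,0,0,0,-8,0,0,0]}}

```text
t: 5.08
ee_pos: [490.1, 225.2, 39.7]
orientation: [2.305, 2.133, 0.004]
ft_force: [0.3, 0.3, 0.6]
width: 0.7
grasp_force: 0.0
```

```bash
python3 - <<'E'
from m import *
delta((489.3,217,38),-4.4)
E
```

```text
t 5.08 p [490.1 225.2  39.7] yaw -4.46 f [0.29 0.3  0.63] w 0.7 q [ 0.41  0.58  1.92 -0.    0.64  0.49]
 shift [-8.3 -0.1  1.7] turn -0.1 zaxis [ 0.002  0.001 -1.   ]
 shift after turn [-8.3 -0.1  1.7]
```

Call:
{"api": "jog_arm", "payload": {"increments": [0,0,0,-9,0,0,0,0,0,0,-9,0,0,0,0,0,0,-9,0,0,0,0,0,0,-9,0,0,0,0,0,0,-9,0,0,0,0,0,0,-9,0,0,0,0,0,0,-6,0,0,0,0,0,0,-4,0,0,0,0,0,0,0,0,0,0]}}

```text
t: 6.2
ee_pos: [483.7, 160.9, 37.9]
orientation: [-2.306, -2.133, 0.002]
ft_force: [0.4, -0.4, -0.6]
width: 0.6
grasp_force: 0.0
```

Call:
{"api": "jog_arm", "payload": {"increments": [0,0,0,8,0,0,0,0,0,0,0,0,0,0,0,0,0,0,0,0,0]}}

```text
t: 6.58
ee_pos: [484.7, 169.7, 38.1]
orientation: [-2.306, -2.134, 0.0]
ft_force: [1.0, -0.0, 0.2]
width: 0.6
grasp_force: 0.0
```

```bash
cat > look.py <<'E'
from m import *
# rail state from the top camera: pitch by a line through the high surface of the bar
def look():
    o,M,p=pose(); im=get_image("top"); W=cloud(im)
    u=np.array([-.077,-.997]); c=np.array([476.6,67.4])
    s=(W[...,:2]-c)@u; e=(W[...,:2]-c)@np.array([.997,-.077])
    m=(abs(e)<7)&(W[...,2]>15)&(W[...,2]<100)&(s>-20)&(s<330)
    S,Z=s[m],W[...,2][m]
    A=np.polyfit(S,Z,1) if len(S)>5 else None
    for _ in range(3):
        k=abs(Z-np.polyval(A,S))<6; A=np.polyfit(S[k],Z[k],1)
    print("t",round(o["t"],2),"tcp",np.round(p,1),"pitch",A[0].round(3),"s range",S[k].min().round(),S[k].max().round())
if __name__=="__main__": look()
E
python3 - <<'E'
from look import *
look()
im=wrist(); cv2.imwrite("pics/w2.png",im["pixels"]); W=cloud(im); t=get_image("top")["pixels"]
cv2.imwrite("pics/w2.png",np.hstack([cv2.resize(im["pixels"],(400,300)),cv2.resize(t[140:260,200:360],(400,300))]))
E
```

```text
t 6.58 tcp [484.7 169.7  38.1] pitch -0.003 s range 21.0 199.0
```

View pics/w2.png

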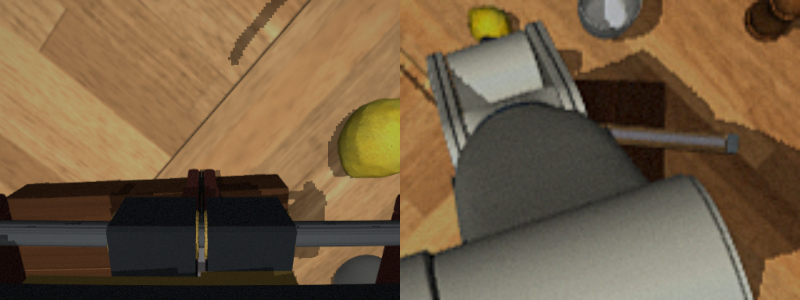

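The left half shows the fingers behind the board's left edge. The right half shows the rail's front end at about (735,143), overhanging and level. Next come short nudges, each with a draw-back and a look.

Call:
{"api": "jog_arm", "payload": {"increments": [0,0,0,-8,0,-2,0,0,0,0,-4,0,0,0,0,0,0,-3,0,0,0,0,0,0,0,0,0,0,0,0,0,8,0,0,0,0,0,0,0,0,0,0,0,0,0,0,0,0,0]}}

```text
t: 7.6
ee_pos: [484.2, 162.7, 40.1]
orientation: [-2.306, -2.134, 0.0]
ft_force: [0.7, -0.9, 0.3]
width: 0.2
grasp_force: 0.0
```

```bash
python3 look.py
```

```text
t 7.6 tcp [484.2 162.7  40.1] pitch -0.009 s range 28.0 205.0
```

Call:
{"api": "jog_arm", "payload": {"increments": [0,0,0,-7,0,0,0,0,0,0,-3,0,0,0,0,0,0,-2,0,0,0,0,0,0,0,0,0,0,0,0,0,8,0,0,0,0,0,0,0,0,0,0,0,0,0,0,0,0,0]}}

```text
t: 8.52
ee_pos: [483.9, 158.7, 40.1]
orientation: [-2.306, -2.134, 0.0]
ft_force: [-0.4, 0.8, -0.2]
width: 0.2
grasp_force: 0.0
```

```bash
python3 look.py
```

```text
t 8.53 tcp [483.9 158.7  40.1] pitch -0.006 s range 34.0 208.0
```

Call:
{"api": "jog_arm", "payload": {"increments": [0,0,0,-7,0,0,0,0,0,0,-3,0,0,0,0,0,0,-2,0,0,0,0,0,0,0,0,0,0,0,0,0,8,0,0,0,0,0,0,0,0,0,0,0,0,0,0,0,0,0]}}

```text
t: 9.45
ee_pos: [483.6, 154.7, 40.1]
orientation: [-2.306, -2.134, 0.0]
ft_force: [-0.6, -0.1, 0.1]
width: 0.2
grasp_force: 0.0
```

```bash
python3 look.py
```

```text
t 9.45 tcp [483.6 154.7  40.1] pitch -0.002 s range 44.0 211.0
```

Call:
{"api": "jog_arm", "payload": {"increments": [0,0,0,-7,0,0,0,0,0,0,-3,0,0,0,0,0,0,-2,0,0,0,0,0,0,0,0,0,0,0,0,0,8,0,0,0,0,0,0,0,0,0,0,0,0,0,0,0,0,0]}}

```text
t: 10.38
ee_pos: [483.3, 150.7, 40.1]
orientation: [-2.306, -2.134, 0.0]
ft_force: [0.1, -0.2, 0.2]
width: 0.2
grasp_force: 0.0
```

```bash
python3 look.py
```

```text
t 10.38 tcp [483.3 150.7  40.1] pitch -0.006 s range 47.0 213.0
```

Call:
{"api": "jog_arm", "payload": {"increments": [0,0,0,-7,0,0,0,0,0,0,-3,0,0,0,0,0,0,-2,0,0,0,0,0,0,0,0,0,0,0,0,0,8,0,0,0,0,0,0,0,0,0,0,0,0,0,0,0,0,0]}}

```text
t: 11.3
ee_pos: [483.0, 146.7, 40.1]
orientation: [-2.306, -2.134, 0.0]
ft_force: [-0.6, 0.3, -0.3]
width: 0.2
grasp_force: 0.0
```

```bash
python3 look.py
```

```text
t 11.3 tcp [483.  146.7  40.1] pitch -0.01 s range 53.0 221.0
```

Call:
{"api": "jog_arm", "payload": {"increments": [0,0,0,-7,0,0,0,0,0,0,-3,0,0,0,0,0,0,-2,0,0,0,0,0,0,0,0,0,0,0,0,0,8,0,0,0,0,0,0,0,0,0,0,0,0,0,0,0,0,0]}}

```text
t: 12.22
ee_pos: [482.6, 142.7, 40.1]
orientation: [-2.306, -2.134, 0.0]
ft_force: [0.6, 0.9, 0.5]
width: 0.4
grasp_force: 0.0
```

```bash
python3 look.py
```

```text
t 12.22 tcp [482.6 142.7  40.1] pitch -0.217 s range 56.0 226.0
```

The rail tipped (pitch −0.22) between d = 78.5 and 82.5 mm, so the total balance point is at about +24 mm. Correcting for the 15 g hanger's own offset, the target is about +28 mm. The plan is to pinch the tab, pull it to its −0.10 stop, use the stop to drag the rail back onto the board, then slide forward a measured distance.

Call:
{"api": "jog_arm", "payload": {"increments": [0,0,0,12,0,0,0,0,0,0,5,0,-50,20,0,0,0,0,0,-55,30,0,0,0,0,0,-55,40,0,0,0,-10,-15,-55,40,0,0,0,-20,-20,-45,40,0,0,0,-15,-8,0,40,0,0,0,0,0,0,40,0,0,0,0,0,0,40]}}

```text
t: 13.4
ee_pos: [437.4, 118.2, 298.9]
orientation: [-2.306, -2.132, 0.003]
ft_force: [0.6, -0.7, 0.5]
width: 35.3
grasp_force: 0.0
```

```bash
python3 - <<'E'
from look import *
look()
im=wrist(); W=cloud(im); np.savez("w3.npz",**{k:im[k] for k in im}); cv2.imwrite("pics/w3.png",im["pixels"])
delta((440,110,300),-4.4)
m=(abs(W[...,0]-480)<50)&(W[...,1]<200)&(W[...,1]>0)&(W[...,2]>42)
x,y,z=W[m].T
print(len(x))
for lo in range(0,180,10):
    k=(y>lo)&(y<=lo+10); 
    if k.sum(): print(lo,k.sum(),"z max",z[k].max().round(),"med",np.median(z[k]).round(1),"x",x[k].min().round(),x[k].max().round())
k=z>118; print("tab",k.sum(),np.median(W[m][k],0),W[m][k].min(0),W[m][k].max(0))
E
```

```text
t 13.4 tcp [437.4 118.2 298.9] pitch -0.299 s range 36.0 225.0
t 13.5 p [437.6 118.3 298.9] yaw -4.46 f [0.38 0.24 0.02] w 35.0 q [0.24 0.07 1.91 0.   1.16 0.32]
 shift [-8.1  3.  -1.1] turn -0.1 zaxis [-0.002 -0.    -1.   ]
 shift after turn [-8.1  3.  -1.1]
32388
0 59 z max 73.0 med 69.2 x 460.0 471.0
10 56 z max 75.0 med 72.7 x 461.0 472.0
20 44 z max 78.0 med 75.3 x 462.0 472.0
30 31 z max 98.0 med 91.6 x 461.0 472.0
40 86 z max 97.0 med 94.1 x 461.0 491.0
50 123 z max 130.0 med 97.0 x 461.0 495.0
60 214 z max 130.0 med 101.6 x 461.0 493.0
70 294 z max 126.0 med 102.3 x 463.0 494.0
80 173 z max 99.0 med 93.6 x 465.0 494.0
90 162 z max 99.0 med 96.1 x 468.0 492.0
100 501 z max 386.0 med 361.9 x 456.0 513.0
110 1389 z max 390.0 med 381.0 x 456.0 514.0
120 2341 z max 396.0 med 350.0 x 457.0 514.0
130 10142 z max 418.0 med 405.8 x 430.0 516.0
140 16380 z max 417.0 med 398.2 x 430.0 515.0
150 393 z max 404.0 med 394.8 x 461.0 473.0
tab 30936 [465.692521   140.60097893 401.79517576] [430.0073498   58.27839752 118.24560884] [516.06497597 151.22273857 417.50779387]
```

View pics/w3.png

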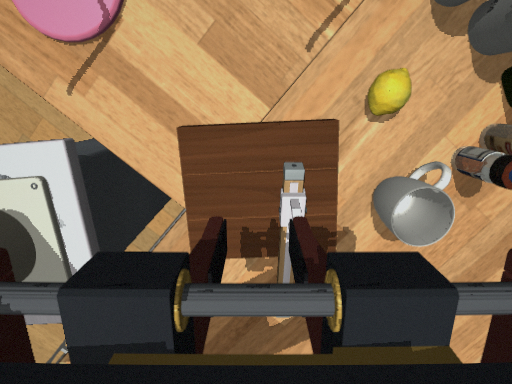

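```bash
python3 - <<'E'
from m import *
im=dict(np.load("w3.npz")); W=cloud(im)
v,u=np.mgrid[155:200,280:308]; P=W[155:200,280:308]
for r in (160,162,164,166,170,175,180,185,190): print(r,np.round(W[r,293],1))
for c in("top","scene"):
    im=get_image(c); W=cloud(im)
    m=(W[...,2]>100)&(W[...,2]<190)&(abs(W[...,0]-478)<35)&(abs(W[...,1]-50)<45)
    print(c,m.sum(),np.round(sorted(W[m].tolist(),key=lambda p:-p[2])[:60:4]).tolist())
E
```

```text
160 [487.1 108.5  33.3]
162 [486.8 105.9  34.4]
164 [481.6 113.8  86.6]
166 [480.9 112.6  92.7]
170 [480.  109.3  99.5]
175 [479.8 102.9  98.3]
180 [479.8  95.9  95. ]
185 [479.3  90.3  97.3]
190 [479.4  83.   93.8]
top 5 [[469.0, 36.0, 124.0], [468.0, 34.0, 105.0]]
scene 171 [[477.0, 36.0, 178.0], [476.0, 35.0, 174.0], [473.0, 46.0, 173.0], [472.0, 32.0, 172.0], [473.0, 36.0, 172.0], [470.0, 30.0, 170.0], [471.0, 48.0, 169.0], [470.0, 40.0, 167.0], [473.0, 46.0, 164.0], [469.0, 46.0, 163.0], [472.0, 34.0, 161.0], [473.0, 45.0, 160.0], [470.0, 29.0, 158.0], [469.0, 28.0, 155.0], [469.0, 35.0, 154.0]]
```

Call:
{"api": "jog_arm", "payload": {"increments": [0,0,0,-30,14,15,40,0,0,0,-30,14,25,40,0,0,0,-28,15,25,40,0,8.6,0,0,0,0,40,0,8.6,0,0,0,0,40,0,0,0,0,0,0,40,0,0,0,0,0,0,40]}}

```text
t: 14.48
ee_pos: [473.7, 26.8, 234.9]
orientation: [-2.145, -1.983, -0.321]
ft_force: [-0.3, -0.2, -0.2]
width: 35.1
grasp_force: 0.0
```

```bash
python3 - <<'E'
from m import *
delta((473.5,27,199)); delta((474.9,44.7,141.9))
E
```

```text
t 14.47 p [473.7  26.8 234.9] yaw -4.49 f [-0.3  -0.16 -0.21] w 35.1 q [-0.16  0.2   1.96  0.35  1.04 -0.27]
 shift [-10.4  -0.2  34.3] turn None zaxis [ 0.022  0.293 -0.956]
t 14.47 p [473.7  26.8 234.9] yaw -4.49 f [-0.3  -0.16 -0.21] w 35.1 q [-0.16  0.2   1.96  0.35  1.04 -0.27]
 shift [-10.1  -0.1  94.1] turn None zaxis [ 0.022  0.293 -0.956]
```

Call:
{"api": "jog_arm", "payload": {"increments": [0,0,0,-10,0,34,40,0,0,0,0,0,25,40,0,0,0,0,0,25,40,0,0,0,0,0,10,40,0,0,0,0,0,0,40,0,0,0,0,0,0,0,0,0,0,0,0,0,0,0,0,0,0,0,0,0]}}

```text
t: 15.48
ee_pos: [475.4, 44.9, 142.9]
orientation: [-2.145, -1.983, -0.325]
ft_force: [-1.1, 0.1, 0.2]
width: 10.3
grasp_force: 30.0
```

```bash
python3 - <<'E'
from look import *
look(); delta((474.9,44.7,141.9))
E
```

```text
t 15.47 tcp [475.4  44.9 142.9] pitch 0.122 s range -19.0 13.0
t 15.53 p [475.1  44.9 142.7] yaw -4.48 f [-0.52 -1.06  1.41] w 9.7 q [-0.12  0.35  2.03  0.41  0.82 -0.34]
 shift [-0.4 -0.1  0.7] turn None zaxis [ 0.023  0.295 -0.955]
```

Call:
{"api": "jog_arm", "payload": {"increments": [0,-4.3,0,5,0,9,0,0,-4.3,0,5,0,9,0,0,-4.3,0,5,0,8.7,0,0,-4.3,0,5.2,0,8.5,0,0,0,0,0,0,0,0]}}

```text
t: 16.15
ee_pos: [477.4, 72.6, 112.6]
orientation: [2.304, 2.135, -0.0]
ft_force: [-3.7, 2.0, 10.6]
width: 10.1
grasp_force: 30.0
```

```bash
python3 - <<'E'
from look import *
look(); delta((477.1,72.7,113),-4.4)
E
```

```text
t 16.15 tcp [477.4  72.6 112.6] pitch -0.008 s range 156.0 224.0
t 16.2 p [477.3  72.3 112.6] yaw -4.41 f [-3.17  1.19 10.9 ] w 9.8 q [0.13 0.39 2.01 0.   0.74 0.2 ]
 shift [ 0.4 -0.3 -0.4] turn -0.0 zaxis [ 0.  0. -1.]
 shift after turn [ 0.4 -0.3 -0.4]
```

Call:
{"api": "jog_arm", "payload": {"increments": [0,0,0,5,0,-0.6,0,0,0,0,9,0,0,0,0,0,0,10,0,0,0,0,0,0,10,0,0,0,0,0,0,10,0,0,0,0,0,0,10,0,0,0,0,0,0,10,0,0,0,0,0,0,6,0,0,0,0,0,0,3,0,0,0,0,0,0,0,0,0,0]}}

```text
t: 17.45
ee_pos: [483.3, 144.4, 112.6]
orientation: [2.305, 2.133, 0.001]
ft_force: [-0.6, -3.0, 4.3]
width: 10.0
grasp_force: 30.0
```

```bash
python3 - <<'E'
from look import *
look(); delta((477.1,72.7,113),-4.4)
im=wrist(); np.savez("w4.npz",**{k:im[k] for k in im}); cv2.imwrite("pics/w4.png",im["pixels"])
E
```

```text
t 17.45 tcp [483.3 144.4 112.6] pitch -0.002 s range 56.0 166.0
t 17.5 p [483.3 144.5 112.6] yaw -4.45 f [ 0.   -2.31  5.35] w 9.7 q [ 0.27  0.41  1.97 -0.    0.76  0.35]
 shift [-72.   -0.6  -0.4] turn -0.0 zaxis [ 0.001 -0.    -1.   ]
 shift after turn [-72.   -0.7  -0.4]
```

View pics/w4.png

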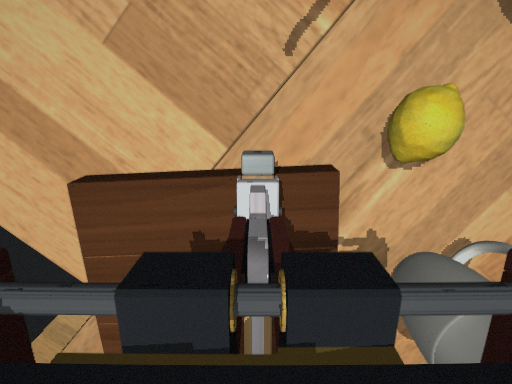

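```bash
python3 - <<'E'
from m import *
im=dict(np.load("w4.npz")); g=cv2.GaussianBlur(im["pixels"].mean(-1).astype(np.float32),(0,0),.8)
for c in(248,254,260,266,270):
    r=140+np.abs(np.diff(g[140:165,c])).argmax()+.5; print(c,r,np.round(plane(im,c,r,56),1))
E
```

```text
248 154.5 [480.9 181.3  56. ]
254 150.5 [485.4 183.8  56. ]
260 150.5 [489.6 183.4  56. ]
266 154.5 [493.6 180.3  56. ]
270 154.5 [496.4 180.   56. ]
```

Call:
{"api": "jog_arm", "payload": {"increments": [0,0,0,-6,0,0,0,0,0,0,-10,0,0,0,0,0,0,-10,0,0,0,0,0,0,-10,0,0,0,0,0,0,-10,0,0,0,0,0,0,-10,0,0,0,0,0,0,-10,0,0,0,0,0,0,-10,0,0,0,0,0,0,-10,0,0,0,0,0,0,-10,0,0,0,0,0,0,-10,0,0,0,0,0,0,-10,0,0,0]}}

```text
t: 19.05
ee_pos: [474.3, 28.6, 112.6]
orientation: [2.306, 2.133, 0.002]
ft_force: [0.1, 1.7, 5.9]
width: 9.9
grasp_force: 30.0
```

Call:
{"api": "jog_arm", "payload": {"increments": [0,0,0,-8,0,0,0,0,0,0,-3.5,0,0,0,0,0,0,0,0,0,0]}}

```text
t: 19.42
ee_pos: [473.4, 16.9, 112.6]
orientation: [2.306, 2.132, 0.001]
ft_force: [-1.0, -1.2, 6.4]
width: 9.9
grasp_force: 30.0
```

```bash
python3 - <<'E'
from look import *
look(); delta((477.1,72.7,113),-4.4)
im=wrist(); np.savez("w5.npz",**{k:im[k] for k in im}); cv2.imwrite("pics/w5.png",im["pixels"])
g=cv2.GaussianBlur(im["pixels"].mean(-1).astype(np.float32),(0,0),.8)
for y in (182,184.5,187): print(np.round(proj(im,(485.5,y,56)),1))
E
```

```text
t 19.43 tcp [473.4  16.9 112.6] pitch 0.022 s range -20.0 16.0
t 19.48 p [473.4  16.9 112.6] yaw -4.48 f [-0.69 -1.46  6.28] w 9.7 q [ 0.01  0.38  2.03 -0.    0.73  0.09]
 shift [55.9 -0.7 -0.4] turn -0.1 zaxis [ 0.001 -0.    -1.   ]
 shift after turn [55.9 -0.6 -0.4]
[253.6 -56.3]
[253.3 -61. ]
[252.9 -65.7]
```

View pics/w5.png

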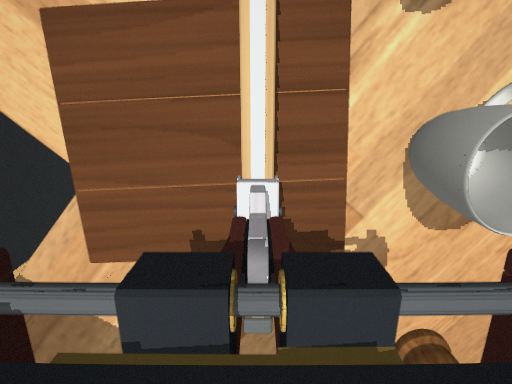

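```bash
python3 - <<'E'
from m import *
im=dict(np.load("w5.npz")); W=cloud(im)
print("front cap exp",[np.round(proj(im,(465-.077*d,-95-d,56))).tolist() for d in(-15,0)])
g=im["pixels"].mean(-1)[310:350,250:268].mean(1);print(np.round(g).astype(int).tolist())
for r in(320,325,330): print(np.round(W[r,259],1))
A=[]
for c in("top","scene"):
    im=get_image(c); W=cloud(im); dark=im["pixels"].max(-1)<110
    m=dark&(W[...,2]>203)&(W[...,2]<220)&(np.hypot(W[...,0]-526,W[...,1]-382)<62); P=W[m]
    l=cv2.fitLine(P[:,:2].astype(np.float32),cv2.DIST_HUBER,0,.01,.01).ravel();l[:2]*=np.sign(l[0]); s=(P[:,:2]-l[2:])@l[:2]
    print(c,len(P),"angle",np.degrees(np.arctan2(l[1],l[0])).round(1),"at tip?",np.round(l[2:]+l[:2]*s.min(),1),np.round(l[2:]+l[:2]*s.max(),1),"z",np.median(P[:,2]), "y at x=520",l[3]+(520-l[2])*l[1]/l[0])
    k=dark&(W[...,2]>216)&(np.hypot(W[...,0]-486,W[...,1]-346)<15);print(np.round(W[k]).tolist())
    k=dark&(W[...,2]>25)&(W[...,2]<190)&(np.hypot(W[...,0]-568,W[...,1]-423)<15);print("rod",k.sum(),np.median(W[k],0))
E
```

```text
front cap exp [[256.0, 316.0], [256.0, 331.0]]
[109, 104, 97, 105, 98, 77, 106, 122, 86, 95, 108, 118, 118, 116, 116, 117, 116, 114, 115, 116, 117, 116, 114, 103, 109, 109, 109, 109, 109, 108, 108, 107, 107, 108, 109, 109, 109, 110, 111, 113]
[468.3 -85.1  55.1]
[468.  -88.7  56.8]
[467.5 -94.4  55.8]
top 100 angle 43.6 at tip? [484.2 343. ] [565. 420.] z 211.53129011951967 y at x=520 377.1349
[[489.0, 349.0, 217.0], [489.0, 345.0, 222.0], [489.0, 343.0, 221.0], [486.0, 348.0, 220.0], [486.0, 345.0, 222.0], [486.0, 343.0, 218.0], [483.0, 345.0, 221.0], [484.0, 343.0, 216.0]]
rod 12 [569.04392845 420.29519747  64.33235294]
scene 50 angle 44.7 at tip? [486.7 346.8] [561.  420.3] z 213.23898547115135 y at x=520 379.73328
[[495.0, 357.0, 217.0], [488.0, 345.0, 225.0], [486.0, 344.0, 223.0], [488.0, 346.0, 217.0]]
rod 28 [566.21273236 426.03464813  38.71251796]
```

Call:
{"api": "jog_arm", "payload": {"increments": [0,0,0,0,0,-2,0,0,0,0,0,0,-6,0,0,0,0,0,0,-10,0,0,0,0,0,0,-10,0,0,0,0,0,0,-6,0,0,0,0,0,0,-2,0,0,0,0,0,0,0,0,0,0,0,0,0,0,0,0]}}

```text
invalid input
```

```bash
python3 - <<'E'
from look import *
F=[];T=[]
for i in range(6):
    im=get_image("scene") if i%2 else get_image("top"); o=get_obs(); F.append(o["ft_force"]);T.append(o["moment"])
print(np.mean(F,0),np.std(F,0),np.mean(T,0),np.std(T,0)); delta((458,318,242),43.9)
# pitch of rail from scene cloud
im=get_image("scene"); W=cloud(im); c=np.array([473.4,16.9]);u=np.array([-.077,-.997])
s=(W[...,:2]-c)@u; e=(W[...,:2]-c)@np.array([.997,-.077])
m=(abs(e)<9)&(W[...,2]>70)&(W[...,2]<100)&(((s<-25)&(s>-165))|((s>25)&(s<115)))
S,Z=s[m],W[...,2][m]; A=np.polyfit(S,Z,1)
for _ in range(4): k=abs(Z-np.polyval(A,S))<5; A=np.polyfit(S[k],Z[k],1)
print("pitch",A,k.sum(),S[k].min(),S[k].max())
E
```

```text
[-0.53245849 -1.13965285  5.63205783] [0.57675675 0.74625362 0.48798624] [-0.31436605  0.24267416  0.03381789] [0.03870951 0.02432087 0.03852286]
t 19.93 p [473.4  17.  112.6] yaw -4.47 f [ 0.41 -2.01  5.36] w 9.9 q [ 0.01  0.38  2.03 -0.    0.73  0.09]
 shift [ 298.9  -38.7 -129.4] turn -48.4 zaxis [ 0.001 -0.    -1.   ]
 shift after turn [ 227.6  197.7 -129.2]Traceback (most recent call last):
  File "<stdin>", line 10, in <module>
    raise TypeError("expected non-empty vector for x")
TypeError: expected non-empty vector for x
```

Call:
{"api": "jog_arm", "payload": {"increments": [0,0,0,0,0,-2,0,0,0,0,0,0,-6,0,0,0,0,0,0,-10,0,0,0,0,0,0,-10,0,0,0,0,0,0,-6,0,0,0,0,0,0,-2,0,0,0,0,0,0,0,0,0,0,0,0,0,0,0]}}

```text
t: 20.98
ee_pos: [472.7, 17.1, 148.0]
orientation: [-2.306, -2.133, 0.001]
ft_force: [1.1, 0.1, -4.1]
width: 9.7
grasp_force: 30.0
```

```bash
cat > pit.py <<'E'
from m import *
def pit(c,yaw,zlo,zhi,cam="scene"):
    im=get_image(cam); W=cloud(im); a=np.radians(yaw); y=np.array([np.cos(a),np.sin(a)]);u=np.array([y[1],-y[0]])
    s=(W[...,:2]-c)@u; e=(W[...,:2]-c)@y
    m=(abs(e)<9)&(W[...,2]>zlo)&(W[...,2]<zhi)&(((s<-30)&(s>-175))|((s>30)&(s<120)))
    S,Z=s[m],W[...,2][m]
    if len(S)<8: print(cam,len(S)); return
    A=np.polyfit(S,Z,1)
    for _ in range(5): k=abs(Z-np.polyval(A,S))<4; A=np.polyfit(S[k],Z[k],1)
    print(cam,"pitch",A.round(4),k.sum(),S[k].min().round(),S[k].max().round())
E
python3 - <<'E'
from pit import *
F=[];T=[]
for i in range(5):
    im=get_image("wrist"); o=get_obs(); F.append(o["ft_force"]);T.append(o["moment"])
print(np.mean(F,0),np.std(F,0),np.mean(T,0),np.std(T,0)); delta((458,318,242),43.9)
p=get_obs()["ee_pos"]; pit(p[:2],-4.45,70,105); pit(p[:2],-4.45,70,105,"top")
E
```

```text
[ 0.05111339 -0.05441443 -4.18868636] [0.32449623 0.49249394 0.6714589 ] [-0.08327552  0.05838612  0.00641102] [0.02416437 0.02723145 0.03003141]
t 21.23 p [472.8  17.1 148.1] yaw -4.47 f [ 0.22  0.17 -3.66] w 9.7 q [0.01 0.32 2.01 0.   0.81 0.09]
 shift [298.9 -38.3 -93.9] turn -48.4 zaxis [-0.  0. -1.]
 shift after turn [227.1 197.9 -93.9]
scene pitch [-2.00000e-04  9.18542e+01] 301 -167.0 115.0
top pitch [8.60000e-03 9.12706e+01] 213 -163.0 68.0
```

Call:
{"api": "jog_arm", "payload": {"increments": [0,0,-3,0,0,-4,0,0,0,-7,0,0,-10,0,0,0,-9.5,0,0,-18,0,0,0,-9.5,0,0,-22,0,0,0,-9.5,0,0,-20,0,0,0,-7,0,0,-14,0,0,0,-2.9,0,0,-6,0,0,0,0,4.5,4,0,0,0,0,0,9,8,0,0,0,0,0,13.6,11.8,0,0,0,0,0,18,15.8,0,0,0,0,0,22.6,19.7,0,0]}}

```text
t: 22.82
ee_pos: [468.2, 108.2, 241.7]
orientation: [-1.231, -2.89, 0.001]
ft_force: [-0.3, 0.8, -2.8]
width: 9.6
grasp_force: 30.0
```

Call:
{"api": "jog_arm", "payload": {"increments": [0,0,0,25.6,22.3,0,0,0,0,0,27.1,23.7,0,0,0,0,0,27.1,23.7,0,0,0,0,0,24.1,21,0,0,0,0,0,19.6,17.1,0,0,0,0,0,15.1,13.1,0,0,0,0,0,10.6,9.2,0,0,0,0,0,6,5.3,0,0,0,0,0,3.8,3.3,0,0,0,0,0,0,0,0,0,0,0,0,0,0,0,0]}}

```text
t: 24.2
ee_pos: [458.3, 317.2, 242.3]
orientation: [1.23, 2.891, -0.0]
ft_force: [-1.1, 0.1, -4.2]
width: 9.7
grasp_force: 30.0
```

```bash
python3 - <<'E'
from pit import *
delta((458,318.3,242),43.9)
im=wrist(); np.savez("w6.npz",**{k:im[k] for k in im})
W=cloud(im); print("tip exp",np.round(proj(im,(486,345.5,224))),"bend",np.round(proj(im,(562,418,214))),"seat",np.round(proj(im,(517.6,376.1,214))))
a=im["pixels"]; b=get_image("scene"); p=get_obs()["ee_pos"]; pit(p[:2],43.9,160,205)
x,y=map(int,proj(b,(490,350,200))); c=b["pixels"][y-60:y+60,x-80:x+80]
cv2.imwrite("pics/w6.png",np.hstack([cv2.resize(a,(400,300)),cv2.resize(c,(400,300),interpolation=cv2.INTER_CUBIC)]))
E
```

```text
t 24.2 p [458.3 317.2 242.3] yaw 43.9 f [-1.06  0.08 -4.2 ] w 9.7 q [ 0.58  0.3   1.76 -0.    1.08 -0.18]
 shift [1.  0.5 0.3] turn 0.0 zaxis [-0. -0. -1.]
 shift after turn [1.  0.5 0.3]
tip exp [320. 220.] bend [476. 214.] seat [384. 214.]
scene pitch [1.100000e-03 1.860906e+02] 309 -165.0 113.0
```

View pics/w6.png

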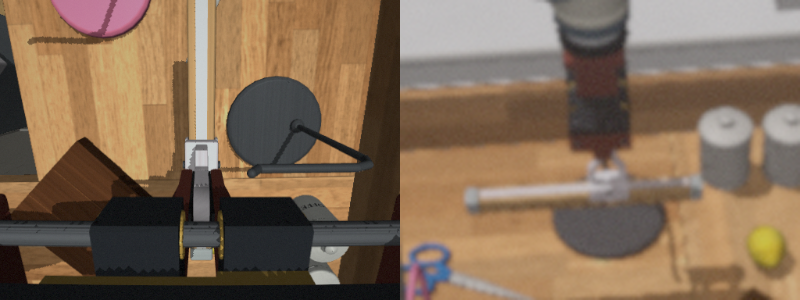

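The wrist view shows the hook tip at about (252,173) and the bend at (368,163) in the scaled picture, as predicted within about 3 px. The scene crop shows the rail held level in front of the hook. One line fit will refine the lateral offset.

```bash
python3 - <<'E'
from m import *
im=dict(np.load("w6.npz")); W=cloud(im)
m=np.zeros((384,512),bool); m[190:235,315:470]=1
m&=(W[...,2]>203)&(W[...,2]<222)&(im["pixels"].max(-1)<110); v,u=np.nonzero(m)
o,M,p=pose()
for P in(plane(im,u,v,211),W[m]):
    q=(P-p)@M; l=cv2.fitLine(q[:,:2].astype(np.float32),cv2.DIST_HUBER,0,.01,.01).ravel(); l[:2]*=np.sign(l[1])
    print(len(q),"arm line in tool xy: at y=",q[:,1].min().round(),q[:,1].max().round()," x at y=33,77:",[(l[2]+(y-l[3])*l[0]/l[1]).round(1) for y in(33,77,140)])
m=(W[...,2]>217)&(W[...,2]<230);m[:190]=0;m[235:]=0;m[:,:305]=0;m[:,345:]=0;print("tip",m.sum(),((np.median(W[m],0)-p)@M).round(1))
E
```

```text
1702 arm line in tool xy: at y= 40.0 142.0  x at y=33,77: [np.float32(-2.0), np.float32(-1.0), np.float32(0.3)]
1702 arm line in tool xy: at y= 38.0 146.0  x at y=33,77: [np.float32(-0.0), np.float32(0.3), np.float32(0.8)]
tip 175 [-0.4 42.5 20.7]
```

Call:
{"api": "jog_arm", "payload": {"increments": [0,0,0,-0.5,6,0,0,0,0,0,0,10,0,0,0,0,0,0,14,0,0,0,0,0,0,16,0,0,0,0,0,0,14,0,0,0,0,0,0,10,0,0,0,0,0,0,6,0,0,0,0,0,0,4,0,0,0,0,0,0,0,0,0,0]}}

```text
invalid input
```

Call:
{"api": "jog_arm", "payload": {"increments": [0,0,0,0,0,4,0,0,0,0,0,0,6,0,0,0,0,0,0,5,0,0,0,0,0,0,3,0,0,0,0,0,0,1,0,0,0,0,0,0,0,0]}}

```text
t: 25.1
ee_pos: [458.3, 317.8, 223.3]
orientation: [1.229, 2.891, 0.0]
ft_force: [-0.2, -0.4, -4.1]
width: 9.9
grasp_force: 30.0
```

```bash
python3 - <<'E'
from pit import *
delta((517.6,376,220.6),43.9)
a=wrist()["pixels"]; b=get_image("scene"); p=get_obs()["ee_pos"]; pit(p[:2],43.9,140,185)
x,y=map(int,proj(b,(515,375,190))); c=b["pixels"][y-60:y+60,x-80:x+80]
cv2.imwrite("pics/w7.png",np.hstack([cv2.resize(a,(400,300)),cv2.resize(c,(400,300),interpolation=cv2.INTER_CUBIC)]))
E
```

```text
t 25.1 p [458.3 317.8 223.3] yaw 43.94 f [-0.2  -0.38 -4.06] w 9.9 q [ 0.58  0.32  1.78 -0.    1.04 -0.18]
 shift [ 0.8 83.1  2.7] turn 0.0 zaxis [ 0.  0. -1.]
 shift after turn [ 0.8 83.1  2.7]
scene pitch [7.000000e-04 1.668766e+02] 293 -165.0 113.0
```

View pics/w7.png

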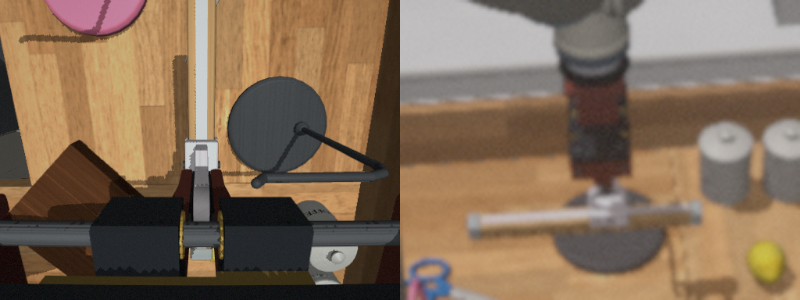

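The insertion call was refused for a miscounted row, so only the lowering ran, in free air, with no harm done. I raise it again and insert.

Call:
{"api": "jog_arm", "payload": {"increments": [0,0,0,0,0,-9,0,0,0,0,0,0,-10,0,0,0,0,-0.5,6,0,0,0,0,0,0,10,0,0,0,0,0,0,14,0,0,0,0,0,0,16,0,0,0,0,0,0,14,0,0,0,0,0,0,10,0,0,0,0,0,0,6,0,0,0,0,0,0,4,0,0,0,0,0,0,0,0,0]}}

```text
t: 26.62
ee_pos: [516.2, 372.8, 242.3]
orientation: [-1.229, -2.891, 0.0]
ft_force: [1.0, -0.0, -4.2]
width: 10.0
grasp_force: 30.0
```

```bash
python3 - <<'E'
from pit import *
delta((517.6,376,220.6),43.9)
im=get_image("scene"); W=cloud(im); o,M,p=pose(); q=(W-p)@M
m=(abs(q[...,0])<12)&(W[...,2]>204)&(W[...,2]<232)&(q[...,1]>-80)&(q[...,1]<-22); print("arm/tip in front of plate",m.sum(),q[m][:,1].min() if m.any() else 0,np.median(q[m],0) if m.any() else 0)
E
```

```text
t 26.62 p [516.2 372.8 242.3] yaw 43.93 f [ 0.99 -0.03 -4.2 ] w 10.0 q [ 0.61  0.42  1.59 -0.    1.14 -0.16]
 shift [ 1.3  3.2 21.7] turn 0.0 zaxis [-0. -0. -1.]
 shift after turn [ 1.3  3.2 21.7]
arm/tip in front of plate 7 -45.36643607915139 [  2.86446086 -39.90972504  20.14298745]
```

Call:
{"api": "jog_arm", "payload": {"increments": [0,0,0,0,0,4,0,0,0,0,0,0,6,0,0,0,0,0,0,5,0,0,0,0,0,0,3,0,0,0,0,0,0,1.5,0,0,0,0,0,0,1,0,0,0,0,0,0,0,0]}}

```text
t: 27.55
ee_pos: [515.8, 373.3, 221.4]
orientation: [-1.229, -2.89, -0.0]
ft_force: [-2.8, 4.4, -6.1]
width: 9.4
grasp_force: 30.0
```

Call:
{"api": "jog_arm", "payload": {"increments": [0,0,0,0.7,0,0,0,0,0,0,0.8,0,0,0,0,0,0,0,0,0,0]}}

```text
t: 27.92
ee_pos: [515.3, 373.5, 221.7]
orientation: [1.229, 2.891, -0.001]
ft_force: [-1.5, 0.4, -5.5]
width: 10.1
grasp_force: 30.0
```

```bash
python3 - <<'E'
from pit import *
F=[]
for i in range(4):
    im=get_image("wrist");F.append(get_obs()["ft_force"])
o,M,p=pose(); print(p,np.mean(F,0),"tool axes",M.T@np.mean(F,0)); pit(p[:2],43.9,140,185)
E
```

```text
[515.24432841 373.6657611  221.80484967] [-0.39194202  0.41177226 -4.39186046] tool axes [5.69693896e-01 4.36096353e-03 4.39170162e+00]
scene pitch [4.400000e-03 1.655612e+02] 267 -166.0 112.0
```

Call:
{"api": "jog_arm", "payload": {"increments": [0,0,0,0.3,0,0.7,0,0,0,0,0,0,0.7,0,0,0,0,0,0,0.6,0,0,0,0,0,0,0,0]}}

```text
t: 28.68
ee_pos: [515.2, 374.2, 220.5]
orientation: [1.229, 2.891, 0.001]
ft_force: [-0.1, -2.4, 2.6]
width: 9.8
grasp_force: 30.0
```

```bash
python3 - <<'E'
from pit import *
F=[]
for i in range(4):
    im=get_image("wrist");F.append(get_obs()["ft_force"])
o,M,p=pose(); print(p,"tool axes",M.T@np.mean(F,0)); pit(p[:2],43.9,140,185)
E
```

```text
[515.1857059  374.20457235 220.44248204] tool axes [-0.57277874 -2.42266092 -3.57691019]
scene pitch [2.800000e-03 1.641317e+02] 275 -166.0 112.0
```

Call:
{"api": "jog_arm", "payload": {"increments": [0,0,0,0,0,-0.5,0,0,0,0,0,0,0,0,0,0,0,0,0,0,14,0,0,0,0,0,0,20,0,0,0,0,0,0,30,0,0,0,0,0,0,30,0,0,0,0,0,-10,30,0,0,0,0,0,-25,30,0,0,0,0,0,-40,30,0,0,0,0,0,-40,30,0,0,0,0,0,0,30]}}

```text
t: 30.3
ee_pos: [516.5, 375.3, 340.1]
orientation: [1.228, 2.887, 0.01]
ft_force: [1.1, 0.0, -0.4]
width: 26.8
grasp_force: 0.0
```

```bash
python3 - <<'E'
from pit import *
for i in range(6):
    pit(np.array([515.2,374.2]),43.9,125,190); print(get_obs()["t"],get_obs()["ft_force"].round(1))
E
```

```text
scene pitch [-9.500000e-03  1.641168e+02] 265 -166.0 112.0
30.35 [-0.2  1.  -0.8]
scene pitch [-1.330000e-02  1.643129e+02] 265 -166.0 112.0
30.4 [-0.8 -0.3 -1.1]
scene pitch [-1.090000e-02  1.643101e+02] 261 -165.0 112.0
30.45 [-0.3  1.  -0.6]
scene pitch [-1.160000e-02  1.640119e+02] 259 -166.0 112.0
30.5 [ 0.3 -0.5 -0.6]
scene pitch [-1.020000e-02  1.643934e+02] 259 -166.0 112.0
30.55 [-0.4  0.8 -0.3]
scene pitch [-1.020000e-02  1.642173e+02] 266 -165.0 112.0
30.6 [-0.2  1.5  1.3]
```

Call:
{"api": "jog_arm", "payload": {"increments": [0,0,0,0,0,-20,30,0,0,0,0,0,0,30,0,0,0,0,0,0,30,0,0,0,0,0,0,30,0,0,0,0,0,0,30,0,0,0,0,0,0,30,0,0,0,0,0,0,30,0,0,0,0,0,0,30,0,0,0,0,0,0,30,0,0,0,0,0,0,30,0,0,0,0,0,0,30,0,0,0,0,0,0,30]}}

```text
t: 32.1
ee_pos: [515.0, 374.1, 355.3]
orientation: [-1.229, -2.891, 0.0]
ft_force: [-0.1, 0.2, 0.0]
width: 26.1
grasp_force: 0.0
```

Call:
{"api": "jog_arm", "payload": {"increments": [0,0,0,0,0,0,30,0,0,0,0,0,0,30,0,0,0,0,0,0,30,0,0,0,0,0,0,30,0,0,0,0,0,0,30,0,0,0,0,0,0,30,0,0,0,0,0,0,30,0,0,0,0,0,0,30,0,0,0,0,0,0,30,0,0,0,0,0,0,30,0,0,0,0,0,0,30,0,0,0,0,0,0,30]}}

```text
t: 33.6
ee_pos: [514.9, 374.1, 355.3]
orientation: [1.229, 2.891, 0.0]
ft_force: [-0.4, 0.0, -0.3]
width: 26.6
grasp_force: 0.0
```

```bash
python3 - <<'E'
from pit import *
for i in range(12):
    pit(np.array([515.2,374.2]),43.9,125,190)
pit(np.array([515.2,374.2]),43.9,125,190,"top")
print(get_obs()["t"])
E
```

```text
scene pitch [-1.080000e-02  1.641325e+02] 275 -165.0 112.0
scene pitch [-1.01000e-02  1.64447e+02] 266 -166.0 112.0
scene pitch [-6.900000e-03  1.644237e+02] 272 -166.0 112.0
scene pitch [-8.000000e-03  1.645816e+02] 276 -166.0 112.0
scene pitch [-8.500000e-03  1.646756e+02] 277 -166.0 112.0
scene pitch [-9.000000e-03  1.642854e+02] 279 -166.0 112.0
scene pitch [-9.400000e-03  1.641481e+02] 264 -166.0 112.0
scene pitch [-1.090000e-02  1.641016e+02] 267 -166.0 112.0
scene pitch [-9.000000e-03  1.644027e+02] 272 -165.0 112.0
scene pitch [-9.700000e-03  1.641963e+02] 275 -165.0 112.0
scene pitch [-1.010000e-02  1.646269e+02] 268 -166.0 112.0
scene pitch [-7.700000e-03  1.646169e+02] 273 -166.0 112.0
top pitch [-2.690000e-02  1.641036e+02] 117 49.0 114.0
34.25
```

It hangs steady, with a tilt of about 0.6° and its underside at 142 mm, as expected when seated. I hand it in.

```bash
python3 -c "
from workcell import job; print(job.close_job())"
```

```text
the job is handed in; nothing more can be done
None
```

The rail tipped at about +24 mm, so I set the hanger at about +28 mm to allow for its own weight; the rail now hangs still on the dark stand's hook, about 0.6° off level, and the job was handed in at about 34 s with no verdict returned.

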